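# Tip one row of pins off the counting tray

### The arm

A 6-joint arm with a two-finger parallel gripper is mounted at the origin on the work surface. World frame = base frame: x ahead of the robot, y to its left, z up, the work surface at z = 0. Lengths are in mm, angles in rad, forces in N, time in s.
With the tool pointing down it reaches from about 275 to 750 mm from the base axis. Payload 10.2 kg.
Tool frame: the origin (TCP) lies between the finger pads; the fingertips stand 17 mm ahead of it and the grasp point (between the pads) lies 2 mm behind it (tips_ahead is the distance from the TCP to the fingertips, in mm); z points along the fingers, y is the line along which they close (so a half turn about z gives the same grasp; the last joint's range is limited). The gripper opens to 85 mm and grips with 20 to 120 N. Pads are 22 mm wide; open, the fingers measure 114 mm over their backs; the gripper's body (76 mm by 85 mm) begins 54 mm behind the grasp point. The pads swing forward as they close: fully open they stand 13 mm farther back than shut.
Start: joints at [0.898, 0.313, 1.498, -0, 1.331, -0.223], TCP at [228.275, 472.781, 248.294] pointing down, gripper open.
Joint ranges: [-2.94, 2.94], [-0.97, 2.17], [0.19, 2.56], [-1.23, 4.37], [0.02, 3.11], [-2.88, 2.88]. Speed limits (rad/s): [2.39, 2.39, 3.01, 3.14, 3.14, 3.14].

### API

Orientations are given as a unit quaternion [w, x, y, z].
In Python, from rig import sense, capture, finish_job, boxes_of, tips_ahead gives the robot as it stands.
- The arm moves only by the tool drive_tool, never from a script. Its argument "commands" is text: rows parted by semicolons, each of 7 numbers parted by spaces: the shift along the world's x, y, z in units of 0.1 m (1.0 is 0.1 m), then the turn, a rotation vector about the world's x, y, z in units of pi/4 rad (1.0 is pi/4 rad), then the opening in per cent of the stroke, from 0 (shut) to 100 (fully open). A call has 1 to 20 rows; each row shifts and turns the commanded pose from where the row before left it; what a row does not reach is not made up. A row lasts 1/12 s, in which the tool goes at most 41.7 mm and 7.16 degrees, less where a joint would pass 70% of its speed; a pose out of reach is approached as far as the arm can. A call with a number of a shift or a turn outside -1 to 1 is refused whole. A call with a gripper value outside its range is refused whole. The fingers move at their own pace and stop on an object; "force" is the grip in N (left out, the last holds). Time passes only in rows, so rows that do not move let the fingers close. It gives the time, the measured TCP pose, the force, the opening and the grip force at its end, in the units of the state.
- sense(): the state, without advancing time (a new reading comes with each control period).
- capture(name): name is "scene" or "top"; returns a dict with "pixels" (480x640x3 uint8, blue, green, red), "fov_y" (degrees; the focal length in pixels is half the picture's height over the tangent of half this angle, whatever the lens; pixels are square), "cx", "cy" (the principal point, pixels), "position" and "attitude" of the camera in the world. Camera axes: x right, y down, z forward; pixel columns grow to the right and rows downward; lengths in mm; the calibration is good to about 2 mm. A picture is of the moment at which its call begins. There is no depth.
- finish_job(): hands the job in; it is judged then, once.
Trained networks look in a picture, given as the dict that the camera call returned (one of the last four; its "shot" number tells which), for a name from the list of things; names that differ only in an ending like _2 or _b are one class to them, and where a whole thing is asked for, a point or a joint stands for the part that bears it (a point fixed in the world has none). Each returns a list of dicts, best first, with "confidence" (0 to 1); they miss things now and then, are a little off and sometimes report something else, mostly with a low value. They report only what shows in the picture. A call takes as long as a camera call.
- boxes_of(picture, name): "position" ([column, row] in pixels, amid what is visible of it).
The state is a dict: "time_s": time; "joints": joint angles; "dq": joint speeds; "tau": joint torques, N m; "eef_pos": TCP position; "ee_rot": TCP orientation; "force": force on the tool from outside, world axes, zero at the start; "wrist_torque": the same for the moment, N m; "grip_width": opening from 0.0 (shut) to 1.0 (fully open); "grip_force": force on a finger pad.
Only numpy, scipy, OpenCV 4.12 (cv2) and the standard library are available. Lean on these libraries where they do the work, as an engineer would, in place of code of your own. Each camera call takes 0.05 s, during which the arm holds its last target. There are 200 camera calls.

### The job

Put the steel catch cup on the bench under the counting tray's pouring edge, with its handle towards you, and let go of it. Then take the tray by its leaning rear flange and tip it just far enough that only the front row of three pins rolls off into the cup, the other six staying in their rows, and lower the tray level again and let go; leave the tin, bottle, brush and wrench where they are.

Things in the scene. Friction and masses are not known exactly. Their poses are not given: they have to be found in the camera images.
- stand: Green steel stand bolted to the bench; it carries the tipping tray between two upright cheeks, 120 mm apart over their outsides, tops 91 mm high. Origin: on the bench top straight below the middle of the tray's open pouring edge. x runs from that edge back to the tray's gripping flange (away from the robot, within 0.3 rad), y along edge and hinge, z up.
- catch (a point): Point on the bench, 18 mm in front (stand's -x) of the stand's origin: where the middle of the cup belongs. The stand's base and cheeks touch the bench only from 35 mm behind the edge; in front of that the tray (underside 80 mm up) and two cheek arms (undersides 61 mm up, from 10 mm before the edge) overhang, so the cup is slid in low from the front. Falling pins fly 0 to 35 mm forward of the edge.
- tray (a joint): Tip angle of the tray, rad: 0 = level on its stop, grows to 1.0 as the flange end is raised. Hinge line: along the stand's y, 85 mm above the stand's origin. It swings freely and falls back to 0 when let go; raising takes about 4 N at the flange. The front row rolls off beyond about 0.2 rad (its ledge slopes back 10 degrees); the raised lips hold the rows behind up to about 0.7 rad if moved smoothly.
- tray_deck (a point): Middle of the tray's hinge line, at deck level at the pouring edge; turns with the tray (stand's axes when level). Aluminium tray, 100 mm wide, side walls 15 mm high on its first 75 mm. Along x: sloping ledge 0 to 20 mm, three 2 mm high raised lips across the deck beginning at 20, 38.5 and 56 mm, bare deck from 61 to 90 mm, then the flange.
- flange_grip (a point): Grip point amid the gripping flange, a flat plate 8 mm thick and 100 mm wide across the tray's rear. With the tray level it leans 28 degrees, top away from the pouring edge and the robot; the fingers must lean alike, one before it and one behind, and come upright as the tray tips. Plate: 42 mm below to 18 mm above this point along the plate. It lies 115 mm behind the hinge line and 37 mm above the deck. Axes as tray_deck.
- cup_center (a point): Catch cup: open rectangular sheet-steel box, 64 mm (its x) by 124 mm (its y) by 45 mm high, walls 3 mm, about 0.2 kg, standing loose on the bench. Point at the centre of the box, half-way up. A fin-shaped wooden handle sticks out of the middle of one long side, towards the cup's -x.
- cup_handle (a point): Grip point in the cup's upright fin handle: fin 14 mm thick (cup y), reaching from 32 to 78 mm in front (-x) of the cup's centre, from 20 to 56 mm above the underside. The point is on the cup's centre line, 56 mm in front of the cup's centre, 38 mm above the underside.
- front1_c (a point): Cut steel pin, 16 mm diameter, 28 mm long, 44 g, lying along the tray's hinge direction (its y); starts at the row's -y end in the front row on the ledge at the pouring edge. Point at its centre; it turns as the pin rolls.
- front2_c (a point): Cut steel pin, 16 mm diameter, 28 mm long, 44 g, lying along the tray's hinge direction (its y); starts at the middle of the row in the front row on the ledge at the pouring edge. Point at its centre; it turns as the pin rolls.
- front3_c (a point): Cut steel pin, 16 mm diameter, 28 mm long, 44 g, lying along the tray's hinge direction (its y); starts at the row's +y end in the front row on the ledge at the pouring edge. Point at its centre; it turns as the pin rolls.
- mid1_c (a point): Cut steel pin, 16 mm diameter, 28 mm long, 44 g, lying along the tray's hinge direction (its y); starts at the row's -y end in the second row, behind the first raised lip. Point at its centre; it turns as the pin rolls.
- mid2_c (a point): Cut steel pin, 16 mm diameter, 28 mm long, 44 g, lying along the tray's hinge direction (its y); starts at the middle of the row in the second row, behind the first raised lip. Point at its centre; it turns as the pin rolls.
- mid3_c (a point): Cut steel pin, 16 mm diameter, 28 mm long, 44 g, lying along the tray's hinge direction (its y); starts at the row's +y end in the second row, behind the first raised lip. Point at its centre; it turns as the pin rolls.
- rear1_c (a point): Cut steel pin, 16 mm diameter, 28 mm long, 44 g, lying along the tray's hinge direction (its y); starts at the row's -y end in the third row, behind the second raised lip. Point at its centre; it turns as the pin rolls.
- rear2_c (a point): Cut steel pin, 16 mm diameter, 28 mm long, 44 g, lying along the tray's hinge direction (its y); starts at the middle of the row in the third row, behind the second raised lip. Point at its centre; it turns as the pin rolls.
- rear3_c (a point): Cut steel pin, 16 mm diameter, 28 mm long, 44 g, lying along the tray's hinge direction (its y); starts at the row's +y end in the third row, behind the second raised lip. Point at its centre; it turns as the pin rolls.
- tin_c (a point): Bystander: round open red tin, 72 mm diameter, 85 mm high; point half-way up.
- oil_c (a point): Bystander: closed round bottle, 56 mm diameter, 130 mm high; point 60 mm up.
- brush_grip (a point): Bystander: brush lying on the bench; point on its handle.
- wrench_grip (a point): Bystander: wrench lying on the bench; point on its handle.

How it is judged:
By the outcome, as a careful person would: the job done as asked, in the order asked, and still so for the second after the job is handed in, with the robot touching nothing.
It also fails if it takes over 64 s, if anything falls off the work surface, if the arm or the gripper's body presses on something with over 40 N, if the wrist force passes 120 N, or if a joint passes its speed limit or range.

## Working session

There is one attempt and no reset: what is moved stays moved. The work goes in short steps, Python scripts to look and compute and a tool call to move; the robot and the scene stay as the last step left them, time stands still between calls to the robot, and variables do not carry over. Pictures are saved under pics/ and viewed, at most 10 in all, crops included, and the job is handed in when it is done.

Besides the shell and the picture viewer there is one more tool, called after "Request:" by a JSON object that holds its "method" and its "body". drive_tool: Moves the arm, as the interface text tells. Shifts and turns lie within -1 to 1; 1 stands for 0.1 m of shift or pi/4 rad of turn. Its arguments: {"type":"object","properties":{"commands":{"type":"string"},"force":{"type":"number"}},"required":["commands"]}

```bash
mkdir -p pics; ls; python3 - <<'E'
from rig import *
import cv2
s=sense();print(s)
for n in("scene","top"):
    p=capture(n);cv2.imwrite(f"pics/{n}0.png",p["pixels"])
    print({k:v for k,v in p.items() if k!="pixels"})
    for t in["stand","tray","cup_center","cup_handle","flange_grip","tray_deck","front1_c","tin_c","oil_c","brush_grip","wrench_grip"]:
        print(t,[(q["position"],round(q["confidence"],2)) for q in boxes_of(p,t)[:3]])
E
```

```text
pics
{'time_s': 0.0, 'joints': array([ 8.97600286e-01,  3.13421267e-01,  1.49843303e+00,  3.50636111e-08,
        1.33102252e+00, -2.23411789e-01]), 'dq': array([ 0.00109599, -0.0002049 , -0.0009922 , -0.00073104,  0.00010117,
        0.00020895]), 'tau': array([-9.48488305e-04, -4.12273800e+01, -2.59738147e+01, -2.78808184e-04,
        4.39268129e-03, -2.09714938e-05]), 'eef_pos': array([228.11760853, 472.58312134, 247.75129953]), 'ee_rot': array([-2.78316745e-04,  2.23001164e-01,  9.74817967e-01, -5.78624006e-04]), 'force': array([-0.36301348, -0.48739329,  0.09456618]), 'wrist_torque': array([ 0.00146435, -0.02792302,  0.04260102]), 'grip_force': 0.0, 'grip_width': 1.001099395979767}
{'fov_y': 46.3639978471472, 'cx': 325.564782814405, 'cy': 231.14507159785248, 'position': array([ 993.49779886, -453.90407956,  945.37800359]), 'attitude': array([-0.28200635,  0.90246811,  0.30800047, -0.10563828]), 'shot': 1}
stand [([325.5, 234.5], 0.71), ([342.6, 280.8], 0.67), ([431.5, 168.3], 0.17)]
tray [([336.7, 263.9], 0.66), ([385.5, 141.6], 0.63), ([315.3, 249.5], 0.41)]
cup_center [([383.5
[... 362 characters left out ...]
p [([398.5, 295.3], 0.94), ([242.7, 386.6], 0.36)]
{'fov_y': 54.19191324085767, 'cx': 318.7663618188442, 'cy': 242.67958085615967, 'position': array([434.07108772, -17.88875334, 879.20349378]), 'attitude': array([-0.08424699,  0.7478678 , -0.6538956 ,  0.07756764]), 'shot': 2}
stand [([337.0, 211.8], 0.9)]
tray [([339.7, 204.1], 0.73)]
cup_center [([145.1, 266.4], 0.66)]
cup_handle [([145.5, 266.9], 0.58)]
flange_grip [([338.0, 204.4], 0.63)]
tray_deck [([340.4, 207.5], 0.89)]
front1_c []
tin_c [([493.1, 326.4], 0.62)]
oil_c [([164.6, 199.4], 0.92), ([339.1, 202.9], 0.64)]
brush_grip [([473.0, 253.5], 0.85)]
wrench_grip [([305.3, 174.3], 0.95), ([343.4, 244.8], 0.49), ([322.3, 245.9], 0.26)]
```

View pics/scene0.png

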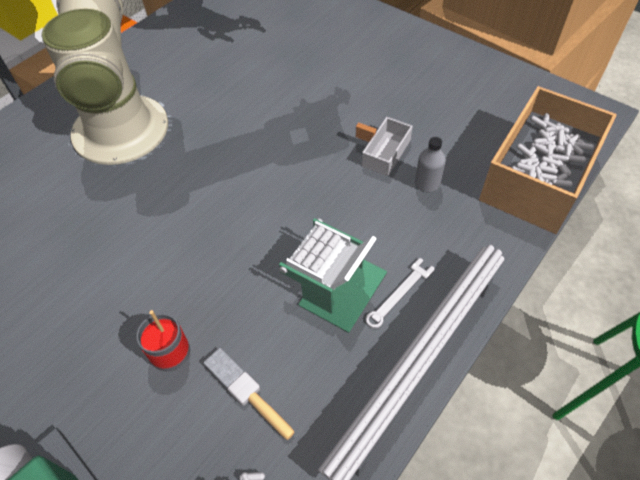

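```bash
python3 - <<'E'
import cv2
im=cv2.imread("pics/top0.png")
a=im[150:300,270:420];b=im[190:340,70:220]
cv2.imwrite("pics/topc.png",cv2.resize(cv2.hconcat([a,b]),(800,400),interpolation=cv2.INTER_CUBIC))
E
```

```text
(no output)
```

View pics/topc.png

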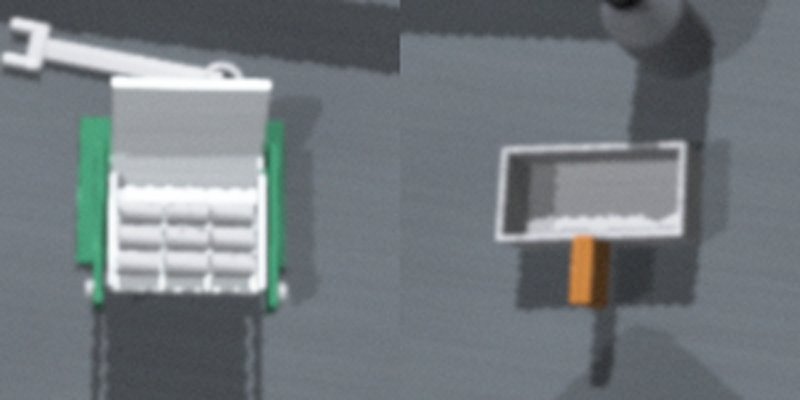

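View pics/top0.png

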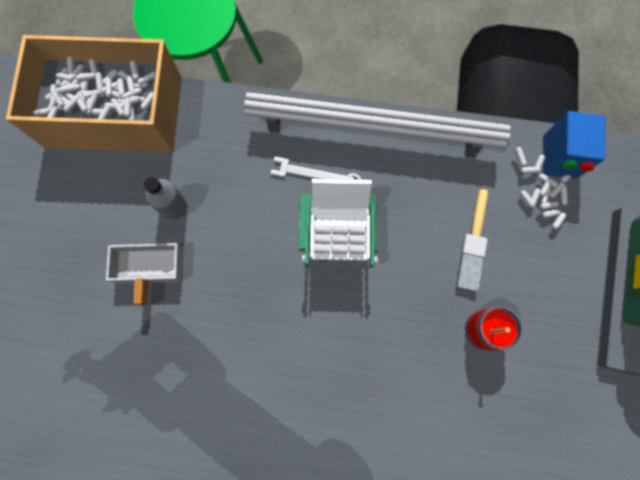

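```bash
python3 - <<'E'
import cv2
im=cv2.imread("pics/scene0.png")
a=im[210:330,270:400];b=im[105:225,345:475]
cv2.imwrite("pics/scc.png",cv2.resize(cv2.hconcat([a,b]),(780,360),interpolation=cv2.INTER_CUBIC))
E
```

```text
(no output)
```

View pics/scc.png

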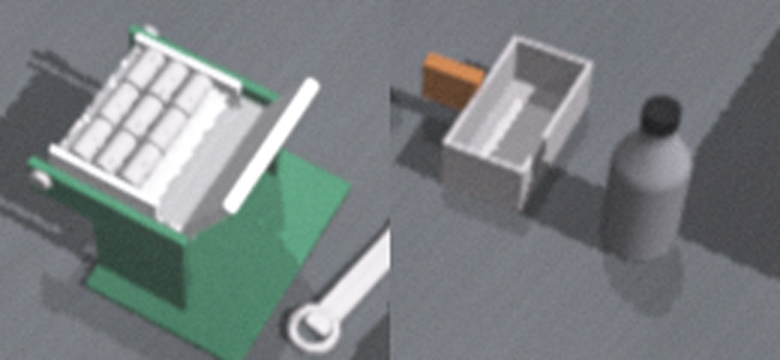

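```bash
cat > h.py <<'E'
import numpy as np
from scipy.spatial.transform import Rotation as R
from scipy.optimize import least_squares
def rot(q): return R.from_quat(np.r_[q[1:],q[0]])
def proj(c,P):
    f=240/np.tan(np.radians(c["fov_y"]/2))
    p=rot(c["attitude"]).inv().apply(np.atleast_2d(P)-c["position"])
    return p[:,:2]/p[:,2:]*f+[c["cx"],c["cy"]]
def place(v,P): 
    return R.from_euler("z",v[2]).apply(np.atleast_2d(P))+[v[0],v[1],0]
def fit(obs,v0):  # obs: list of (cam, P, px)
    def r(v): return np.concatenate([(proj(c,place(v,P))-px).ravel() for c,P,px in obs])
    s=least_squares(r,v0,loss="soft_l1",x_scale=[100,100,1]);return s.x,r(s.x).reshape(-1,2)
TOP=lambda g:dict(fov_y=54.19191324085767,cx=318.7663618188442,cy=242.67958085615967,position=np.array([434.07108772,-17.88875334,879.20349378]),attitude=np.array([-0.08424699,0.7478678,-0.6538956,0.07756764]))
top=TOP(0)
scene=dict(fov_y=46.3639978471472,cx=325.564782814405,cy=231.14507159785248,position=np.array([993.49779886,-453.90407956,945.37800359]),attitude=np.array([-0.28200635,0.90246811,0.30800047,-0.10563828]))
E
cat > f.py <<'E'
from h import *
T1=lambda u,v:np.array([u/2.6667+270,v/2.6667+150]);T2=lambda u,v:np.array([(u-400)/2.6667+70,v/2.6667+190])
S1=lambda u,v:np.array([u/3+270,v/3+210]);S2=lambda u,v:np.array([(u-390)/3+345,v/3+105])
F=[123.5,0,138];
st=[(top,[123.5,50,138],T1(112,83)),(top,[123.5,-50,138],T1(270,84)),(top,[0,48.5,100],T1(113,292)),(top,[0,-48.5,100],T1(263,293)),
(scene,[123.5,-50,138],S1(232,208)),(scene,[123.5,50,138],S1(314,84)),(scene,[0,-48.5,100],S1(53,150)),(scene,[0,48.5,100],S1(138,40))]
print("stand",*fit(st,[530,0,0]))
cu=[(top,[32,62,45],T2(504,149)),(top,[32,-62,45],T2(685,143)),(top,[-32,-62,45],T2(684,235)),(top,[-32,62,45],T2(498,240)),
(scene,[-32,-62,45],S2(446,142)),(scene,[-32,62,45],S2(516,38)),(scene,[32,62,45],S2(592,64)),(scene,[32,-62,45],S2(524,170)),(scene,[32,-62,0],S2(524,207)),(scene,[-32,-62,0],S2(445,190))]
print("cup",*fit(cu,[500,280,0]))
# bystanders from net
for n,z,a,b in[("tin",42,[160.8,343.2],[493.1,326.4]),("oil",60,[431.1,169.4],[164.6,199.4]),("brush",10,[242.5,388.1],[473,253.5]),("wrench",5,[398.5,295.3],[305.3,174.3])]:
    print(n,fit([(scene,[0,0,z],a),(top,[0,0,z],b)],[500,0,0])[0][:2])
E
python3 f.py
```

```text
stand [ 5.93788346e+02 -3.84357829e+01  1.25443616e-01] [[-0.27815123 -0.30162218]
 [ 0.17752506 -0.11522195]
 [-0.38532416 -1.83979353]
 [ 0.63021844 -1.71315076]
 [-0.70532773  0.50541625]
 [ 0.27295803 -1.18504858]
 [-1.24014679 -0.39481275]
 [-1.18726729 -1.82852696]]
cup [5.50405880e+02 3.14492245e+02 1.75822303e-01] [[-0.36328622 -0.21885443]
 [ 0.19715742 -0.70765049]
 [-0.35535534 -0.45028567]
 [-0.22856221  0.53997842]
 [-0.45854439  0.42949656]
 [-0.19308826 -0.63492173]
 [ 0.46284767 -0.27428691]
 [ 0.52223414  1.12669446]
 [-1.05734465  2.53954393]
 [-0.88980284 -1.72691226]]
tin [ 515.01893852 -322.17185797]
oil [669.75116875 292.91688529]
brush [ 663.05315251 -289.19499401]
wrench [774.07096353  28.06309653]
```

Request:
{"method": "drive_tool", "body": {"commands": ".22 -.14 -.1 0 0 .066 70;.22 -.14 -.1 0 0 .066 70;.22 -.14 -.1 0 0 .066 70;.22 -.14 -.1 0 0 .066 70;.22 -.14 -.1 0 0 .066 70;.22 -.14 -.1 0 0 .066 70;.22 -.14 -.1 0 0 .066 70;.22 -.14 -.1 0 0 .066 70;.22 -.14 -.1 0 0 .066 70;.22 -.14 -.1 0 0 .066 70;.22 -.14 -.1 0 0 .066 70;.22 -.14 -.1 0 0 .066 70;0 0 0 0 0 0 70", "force": 60}}

```text
time_s: 2.28
eef_pos: [494.8, 302.0, 126.2]
ee_rot: [-0.001, -0.085, 0.996, -0.001]
force: [0.3, 0.3, 0.7]
grip_width: 0.702
grip_force: 0.0
```

```bash
cat > st.py <<'E'
from h import *
from rig import *
import sys
def show():
    s=sense();r=rot(s["ee_rot"]).as_matrix()
    print("t",round(s["time_s"],2),"pos",s["eef_pos"].round(1),"F",s["force"].round(1),"w",round(s["grip_width"],3),"gf",round(s["grip_force"],1),"q",s["joints"].round(2))
    print("y",r[:,1].round(3),"z",r[:,2].round(3),"yaw_y",round(np.degrees(np.arctan2(r[1,1],r[0,1])),2))
    return s,r
if __name__=="__main__": show()
E
python3 st.py; python3 -c "
from rig import *
print(tips_ahead)"
```

```text
t 2.28 pos [494.8 302.  126.2] F [0.3 0.3 0.7] w 0.702 gf 0.0 q [ 0.35  0.55  1.48 -0.    1.11 -1.4 ]
y [-0.17   0.985 -0.001] z [-0.001 -0.001 -1.   ] yaw_y 99.8
17.0
```

Request:
{"method": "drive_tool", "body": {"commands": "0 .015 -.15 0 0 0 70;0 .012 -.15 0 0 0 70;0 0 -.15 0 0 0 70;0 0 -.15 0 0 0 70;0 0 -.15 0 0 0 70;0 0 -.12 0 0 0 70;0 0 -.03 0 0 0 70;0 0 0 0 0 0 70"}}

```text
time_s: 2.95
eef_pos: [491.9, 307.5, 37.7]
ee_rot: [-0.001, -0.086, 0.996, -0.0]
force: [-0.1, -0.5, -0.3]
grip_width: 0.698
grip_force: 0.0
```

```bash
python3 - <<'E'
from st import *
import cv2
show()
a=capture("top")["pixels"][220:340,80:210];b=capture("scene")["pixels"][80:200,320:450]
cv2.imwrite("pics/grip.png",cv2.resize(cv2.hconcat([a,b]),(780,360)))
E
```

```text
t 2.95 pos [491.9 307.5  37.7] F [-0.1 -0.5 -0.3] w 0.698 gf 0.0 q [ 0.36  0.67  1.54  0.    0.93 -1.39]
y [-0.171  0.985 -0.   ] z [-0.001 -0.    -1.   ] yaw_y 99.87
```

View pics/grip.png

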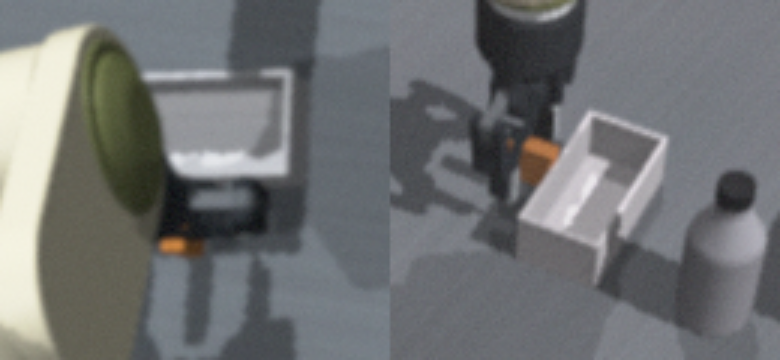

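The gripper straddles the orange fin (top crop ≈ (180,245), scene crop ≈ (540,160)), with the cup undisturbed. Closing.

Request:
{"method": "drive_tool", "body": {"commands": "0 0 0 0 0 0 0;0 0 0 0 0 0 0;0 0 0 0 0 0 0;0 0 0 0 0 0 0;0 0 0 0 0 0 0;0 0 0 0 0 0 0;0 0 .05 0 0 0 0;0 0 .1 0 0 0 0;0 0 .05 0 0 0 0;0 0 0 0 0 0 0", "force": 60}}

```text
time_s: 3.88
eef_pos: [492.9, 307.7, 59.8]
ee_rot: [0.001, -0.086, 0.996, 0.0]
force: [0.5, 0.1, -1.7]
grip_width: 0.152
grip_force: 58.4
```

```bash
python3 st.py
```

```text
t 3.88 pos [492.9 307.7  59.8] F [ 0.5  0.1 -1.7] w 0.152 gf 58.4 q [ 0.36  0.64  1.53  0.    0.97 -1.39]
y [-0.171  0.985  0.   ] z [ 0.002  0.001 -1.   ] yaw_y 99.87
```

Request:
{"method": "drive_tool", "body": {"commands": "-.04 -.1 0 0 0 0 0;-.04 -.2 0 0 0 -.005 0;-.04 -.25 0 0 0 -.005 0;-.04 -.25 0 0 0 -.005 0;-.04 -.25 0 0 0 -.005 0;-.04 -.25 0 0 0 -.005 0;-.04 -.25 0 0 0 -.005 0;-.04 -.25 0 0 0 -.005 0;-.04 -.25 0 0 0 -.005 0;-.04 -.25 0 0 0 -.005 0;-.04 -.25 0 0 0 -.005 0;-.04 -.25 0 0 0 -.005 0;-.04 -.25 0 0 0 -.005 0;-.04 -.25 0 0 0 -.005 0;-.04 -.22 0 0 0 0 0;-.04 -.15 0 0 0 0 0;0 -.05 0 0 0 0 0;0 0 0 0 0 0 0;0 0 0 0 0 0 0"}}

```text
time_s: 5.47
eef_pos: [428.4, -64.1, 58.3]
ee_rot: [0.0, -0.06, 0.998, 0.0]
force: [0.3, -0.2, -2.7]
grip_width: 0.154
grip_force: 58.7
```

```bash
python3 - <<'E'
from st import *
import cv2
show()
a=capture("top")["pixels"][170:330,260:430];b=capture("scene")["pixels"][170:330,220:390]
cv2.imwrite("pics/pre.png",cv2.resize(cv2.hconcat([a,b]),(799,376),interpolation=cv2.INTER_CUBIC))
E
```

```text
t 5.47 pos [428.4 -64.1  58.3] F [ 0.3 -0.2 -2.7] w 0.154 gf 58.7 q [-0.42  0.39  1.98  0.    0.78 -2.11]
y [-0.121  0.993  0.   ] z [ 0.  0. -1.] yaw_y 96.93
```

View pics/pre.png

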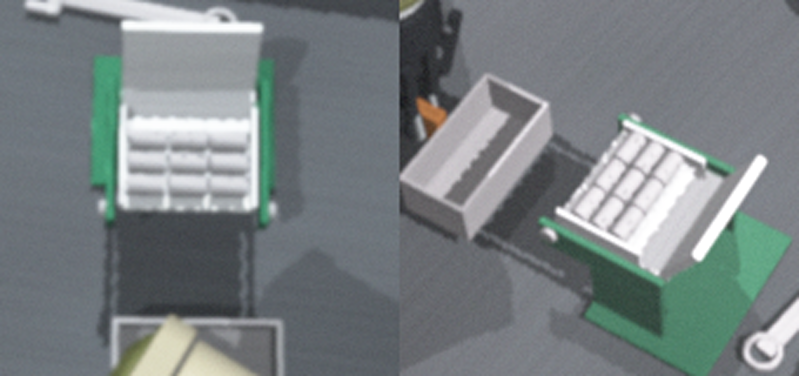

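```bash
cat > g.py <<'E'
from h import *
k=2.35
T=lambda u,v:np.array([u/k+260,v/k+170]);S=lambda u,v:np.array([(u-399.5)/k+220,v/k+170])
for b in (19,22,25):
    h=45+b
    o=[(top,[32,62,h],T(114,319)),(top,[32,-62,h],T(284,321)),(scene,[-32,-62,h],S(402,182)),(scene,[-32,62,h],S(489,74)),(scene,[32,62,h],S(552,103)),(scene,[32,-62,h],S(469,211))]
    v,r=fit(o,[485,-50,.1]);print(b,v,abs(r).mean(),r.round(1).tolist())
st=[(top,[123.5,50,138],T(122,26)),(top,[123.5,-50,138],T(263,27)),(top,[0,48.5,100],T(120,210)),(top,[0,-48.5,100],T(255,210)),
(top,[-10,58,91],T(110,222)),(top,[-10,-58,91],T(267,222)),
(scene,[123.5,-50,138],S(697,256)),(scene,[123.5,50,138],S(762,158)),(scene,[0,-48.5,100],S(558,209)),(scene,[0,48.5,100],S(625,122)),(scene,[-10,58,91],S(620,117)),(scene,[-10,-58,91],S(541,221))]
print("stand",*fit(st,[590,-38,.1]))
E
python3 g.py
```

```text
19 [ 4.88203921e+02 -5.87452392e+01  1.34742080e-01] 0.9003714621933483 [[-0.8, -1.0], [-1.6, -2.0], [-0.6, -0.9], [-0.7, 0.0], [-0.6, 0.3], [-1.3, 0.9]]
22 [ 4.89643377e+02 -5.96086900e+01  1.40109627e-01] 0.9254090266563798 [[-0.3, -1.8], [-0.9, -3.1], [-0.6, -1.0], [-0.8, -0.3], [-0.5, -0.1], [-1.1, 0.8]]
25 [ 4.91080973e+02 -6.02429362e+01  1.45801401e-01] 1.0323889190992641 [[0.0, -2.5], [-0.3, -4.2], [-0.4, -1.1], [-0.9, -0.7], [-0.4, -0.6], [-0.7, 0.6]]
stand [ 5.93775822e+02 -3.77743557e+01  1.20332249e-01] [[-2.06870496e-01 -4.23780825e-01]
 [-5.02882445e-01  1.88814312e-04]
 [ 5.39278282e-01 -1.89063739e+00]
 [ 3.56555659e-01 -1.10175978e+00]
 [-8.18510813e-01 -2.90277295e-01]
 [ 2.99022442e-01  6.42767459e-01]
 [-5.77354343e-02  8.40944535e-01]
 [ 8.55960728e-01 -3.52689739e-01]
 [-9.02009276e-01  3.55794871e-01]
 [-8.15674528e-01 -5.87343330e-01]
 [-3.90211188e-01 -1.32440680e+00]
 [-8.67732537e-01 -6.03528322e-01]]
```

Request:
{"method": "drive_tool", "body": {"commands": "0 0 -.06 0 0 0 0;0 0 -.06 0 0 0 0;0 0 -.04 0 0 0 0;.08 .016 0 0 0 0 0;.08 .016 0 0 0 0 0;.08 .016 0 0 0 0 0;.08 .016 0 0 0 0 0;.08 .016 0 0 0 0 0;.08 .016 0 0 0 0 0;.08 .016 0 0 0 0 0;.08 .016 0 0 0 0 0;.08 .016 0 0 0 0 0;.08 .016 0 0 0 0 0;.08 .02 0 0 0 0 0;0 0 0 0 0 0 0;0 0 -.02 0 0 0 0;0 0 -.02 0 0 0 0;0 0 0 0 0 0 0"}}

```text
time_s: 7.07
eef_pos: [516.1, -46.5, 38.8]
ee_rot: [0.0, -0.06, 0.998, 0.0]
force: [-1.5, 0.6, 5.4]
grip_width: 0.154
grip_force: 59.7
```

```bash
python3 - <<'E'
from st import *
import cv2
show()
a=capture("top")["pixels"][170:330,260:430];b=capture("scene")["pixels"][170:330,220:390]
cv2.imwrite("pics/in.png",cv2.resize(cv2.hconcat([a,b]),(799,376),interpolation=cv2.INTER_CUBIC))
E
```

```text
t 7.07 pos [516.1 -46.5  38.8] F [-1.5  0.6  5.4] w 0.154 gf 59.7 q [-0.32  0.57  1.74  0.    0.84 -2.01]
y [-0.121  0.993  0.   ] z [ 0.  0. -1.] yaw_y 96.93
```

View pics/in.png

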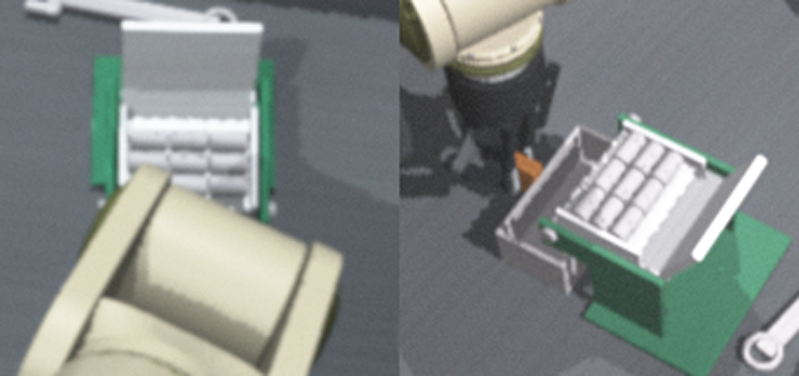

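```bash
python3 - <<'E'
from h import *
k=2.35
S=lambda u,v:np.array([(u-399.5)/k+220,v/k+170])
o=[(scene,[-32,-62,45],S(498,231)),(scene,[-32,62,45],S(580,126)),(scene,[32,-62,0],S(569,293)),(scene,[-32,-62,0],S(499,257))]
v,r=fit(o,[576,-40,.12]);print(v,r.round(1).tolist())
E
```

```text
[ 5.73248154e+02 -4.03206977e+01  1.23408656e-01] [[-0.5, -0.1], [0.1, -1.6], [-0.6, 0.2], [1.6, 0.8]]
```

Request:
{"method": "drive_tool", "body": {"commands": ".01 0 -.01 0 0 0 0;0 0 0 0 0 0 0;0 0 0 0 0 0 25;0 0 0 0 0 0 50;0 0 0 0 0 0 60;0 0 0 0 0 0 60;0 0 0 0 0 0 60;-.1 -.012 0 0 0 0 60;-.2 -.024 0 0 0 0 60;-.2 -.024 0 0 0 0 60;-.2 -.024 0 0 0 0 60;-.2 0 .2 0 0 0 60;0 0 .35 0 0 0 60;0 0 .4 0 0 0 60;0 0 .4 0 0 0 60;0 0 .3 0 0 0 60;0 0 0 0 0 0 60"}}

```text
time_s: 8.58
eef_pos: [429.4, -55.7, 207.8]
ee_rot: [0.005, -0.061, 0.998, -0.002]
force: [1.4, 0.1, 0.0]
grip_width: 0.6
grip_force: 0.0
```

```bash
python3 st.py
```

```text
t 8.58 pos [429.4 -55.7 207.8] F [1.4 0.1 0. ] w 0.6 gf 0.0 q [-0.4   0.14  1.82  0.    1.16 -2.09]
y [-0.121  0.993 -0.005] z [ 0.01  -0.004 -1.   ] yaw_y 96.95
```

Request:
{"method": "drive_tool", "body": {"commands": ".13 .016 .04 0 0 -.125 45;.13 .016 .04 0 0 -.125 45;.13 .016 .04 0 0 -.125 45;.13 .016 .04 0 0 -.125 45;.13 .016 .04 0 0 -.125 45;.13 .016 .04 0 0 -.125 45;.13 .016 .04 0 0 -.125 45;.13 .016 .04 0 0 -.125 45;.13 .016 .04 0 0 -.125 45;.13 .016 .04 0 0 -.125 45;.13 .016 .04 0 0 -.125 45;.13 .016 .04 0 0 -.125 45;.13 .016 .04 0 0 -.125 45;.13 .016 .04 0 0 -.125 45;.13 .016 .04 0 0 -.125 45;.13 .016 .04 0 0 -.125 45;0 0 0 0 0 0 45"}}

```text
time_s: 10.0
eef_pos: [636.6, -29.2, 265.5]
ee_rot: [0.0, 0.664, 0.748, 0.0]
force: [-0.5, -0.3, 0.1]
grip_width: 0.451
grip_force: 0.0
```

```bash
cat > tgt.py <<'E'
from st import *
import sys
# args: tip angle, extra distance back along plate ; prints delta to that pose in command units
st0=np.array([594,-38,0.]);yaw=.122
def target(th,back=0):
    Rz=R.from_euler("z",yaw)
    tip=R.from_euler("y",-th)
    g=np.array([115,0,37.]);zt=np.array([-np.sin(np.radians(28)),0,-np.cos(np.radians(28))]);yt=np.array([-zt[2],0,zt[0]])
    p=tip.apply(g+zt*(2-back))+[0,0,85]
    M=np.column_stack([np.cross(yt,zt),yt,zt])
    return Rz.apply(p)+st0,Rz*tip*R.from_matrix(M)
def delta(th,back=0):
    s,r=show()
    p,Q=target(th,back)
    print("target",p.round(1),"shift",((p-s["eef_pos"])/100).round(3),"turn",((Q*rot(s["ee_rot"]).inv()).as_rotvec()/(np.pi/4)).round(3))
if __name__=="__main__": delta(*map(float,sys.argv[1:]))
E
python3 tgt.py 0 50
```

```text
t 10.0 pos [636.6 -29.2 265.5] F [-0.5 -0.3  0.1] w 0.451 gf 0.0 q [-0.23  0.56  1.09  0.    1.49 -0.35]
y [0.993 0.118 0.   ] z [ 0.  0. -1.] yaw_y 6.77
target [730.5 -21.3 164.4] shift [ 0.939  0.079 -1.011] turn [-0.075  0.618  0.005]
```

Request:
{"method": "drive_tool", "body": {"commands": ".13 .01 0 -.01 .088 0 45;.13 .01 0 -.01 .088 0 45;.13 .01 0 -.01 .088 0 45;.13 .01 0 -.01 .088 0 45;.13 .01 0 -.01 .088 0 45;.13 .01 0 -.01 .088 0 45;.13 .01 0 -.01 .09 0 45;0 0 0 0 0 0 45"}}

```text
time_s: 10.67
eef_pos: [689.9, -22.4, 248.8]
ee_rot: [-0.154, 0.643, 0.73, -0.171]
force: [-0.2, -0.2, -0.3]
grip_width: 0.45
grip_force: 0.0
```

```bash
python3 tgt.py 0 50
```

```text
t 10.67 pos [689.9 -22.4 248.8] F [-0.2 -0.2 -0.3] w 0.45 gf 0.0 q [-0.16  1.11  0.19 -0.16  2.28 -0.36]
y [ 0.887  0.115 -0.448] z [-0.445 -0.051 -0.894] yaw_y 7.36
target [730.5 -21.3 164.4] shift [ 0.406  0.011 -0.844] turn [-0.011  0.03  -0.005]
```

```bash
cat > kin.py <<'E'
from tgt import *
D=np.array([[.3134,1.4984,228.1,472.6,247.8],[.55,1.48,494.8,302,126.2],[.67,1.54,491.9,307.5,37.7],[.64,1.53,492.9,307.7,59.8],[.39,1.98,428.4,-64.1,58.3],[.57,1.74,516.1,-46.5,38.8],[.14,1.82,429.4,-55.7,207.8],[.56,1.09,636.6,-29.2,265.5]])
def m(p,q2,q3): return p[0]*np.sin(q2)+p[1]*np.sin(q2+q3+p[4])+p[5], p[2]+p[0]*np.cos(q2)+p[1]*np.cos(q2+q3+p[4])
def res(p):
    r,z=m(p,D[:,0],D[:,1]);return np.r_[np.hypot(r,p[3])-np.hypot(D[:,2],D[:,3]),z-D[:,4],.1*p[4]*100,.02*p[5]]
s=least_squares(res,[400,350,100,110,0,0]);p=s.x;print(p.round(2),s.fun.round(1))
r,z=m(p,1.11,.19)  # z = wrist z - L
# latest: TCP=(689.9,-22.4,248.8), tool z=(-.445,-.051,-.894)
L=np.linspace(50,300,26)
for l in L:
    w=np.array([689.9,-22.4,248.8])-l*np.array([-.445,-.051,-.894])
    print(l,(np.hypot(r,p[3])-np.hypot(w[0],w[1])).round(1),(z+l-w[2]).round(1))
E
python3 kin.py
```

```text
[ 4.3395e+02  3.9709e+02 -3.3460e+01  1.1781e+02  1.0000e-01  4.4800e+00] [ 1.3  0.7 -0.1 -0.9  0.3 -0.1 -0.7 -0.4 -0.5  0.3  2.  -0.2 -0.8 -1.9
  2.5 -1.3  1.   0.1]
50.0 80.7 -15.8
60.0 76.3 -14.7
70.0 71.9 -13.7
80.0 67.4 -12.6
90.0 63.0 -11.5
100.0 58.6 -10.5
110.0 54.1 -9.4
120.0 49.7 -8.4
130.0 45.2 -7.3
140.0 40.8 -6.2
150.0 36.4 -5.2
160.0 31.9 -4.1
170.0 27.5 -3.1
180.0 23.0 -2.0
190.0 18.6 -0.9
200.0 14.2 0.1
210.0 9.7 1.2
220.0 5.3 2.2
230.0 0.8 3.3
240.0 -3.6 4.4
250.0 -8.0 5.4
260.0 -12.5 6.5
270.0 -16.9 7.5
280.0 -21.4 8.6
290.0 -25.8 9.7
300.0 -30.3 10.7
```

Request:
{"method": "drive_tool", "body": {"commands": ".0 0 -.15 .002 -.018 0 50;.03 0 -.1 .002 -.018 0 50;.05 0 -.1 .002 -.018 0 50;.05 0 -.1 .002 -.018 0 50;.05 0 -.1 .002 -.018 0 50;.05 0 -.1 .002 -.018 0 50;.05 0 -.08 .002 -.018 0 50;.05 0 -.08 .002 -.016 0 50;.04 0 -.05 0 0 0 50;0 0 0 0 0 0 50"}}

```text
time_s: 11.5
eef_pos: [728.0, -22.7, 168.7]
ee_rot: [-0.111, 0.653, 0.739, -0.126]
force: [0.2, 0.4, -0.0]
grip_width: 0.5
grip_force: 0.0
```

```bash
python3 tgt.py 0 30;python3 - <<'E'
from st import *
import cv2
a=capture("top")["pixels"][130:290,240:410];b=capture("scene")["pixels"][170:330,270:440]
cv2.imwrite("pics/fl.png",cv2.resize(cv2.hconcat([a,b]),(799,376),interpolation=cv2.INTER_CUBIC))
E
```

```text
t 11.5 pos [728.  -22.7 168.7] F [ 0.2  0.4 -0. ] w 0.5 gf 0.0 q [-0.16  1.14  0.31 -0.1   2.01 -0.31]
y [ 0.936  0.116 -0.331] z [-0.329 -0.041 -0.944] yaw_y 7.07
target [721.2 -22.4 146.7] shift [-0.068  0.003 -0.22 ] turn [-0.024  0.191 -0.002]
```

View pics/fl.png

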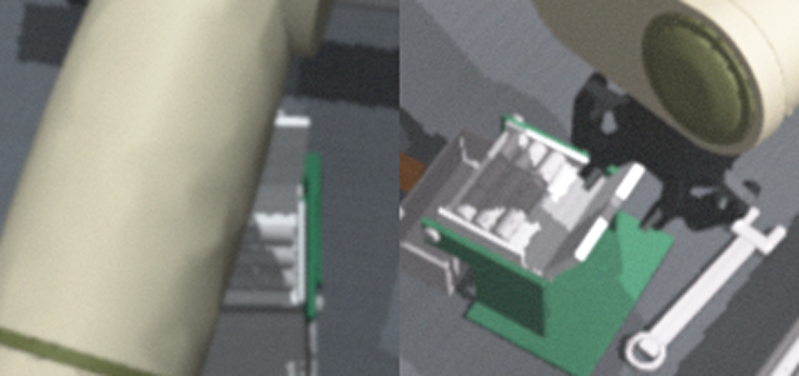

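Request:
{"method": "drive_tool", "body": {"commands": "-.02 0 -.06 0 0 0 50;-.02 0 -.06 0 0 0 50;-.02 0 -.06 0 0 0 50;-.01 0 -.04 0 0 0 50;-.017 -.002 -.033 -.003 .024 0 50;-.017 -.002 -.033 -.003 .024 0 50;-.017 -.002 -.033 -.003 .024 0 50;-.017 -.002 -.033 -.003 .024 0 50;-.017 -.002 -.033 -.003 .024 0 50;-.017 -.002 -.033 -.003 .024 0 50;-.017 -.002 -.033 -.003 .024 0 50;-.017 -.002 -.033 -.003 .024 0 50;0 0 0 0 0 0 50;0 0 0 0 0 0 50"}}

```text
time_s: 12.77
eef_pos: [707.0, -24.2, 120.5]
ee_rot: [-0.161, 0.643, 0.727, -0.182]
force: [0.4, 0.4, -0.6]
grip_width: 0.5
grip_force: 0.0
```

```bash
python3 tgt.py 0 0
```

```text
t 12.77 pos [707.  -24.2 120.5] F [ 0.4  0.4 -0.6] w 0.5 gf 0.0 q [-0.16  1.22  0.32 -0.15  2.08 -0.32]
y [ 0.875  0.108 -0.472] z [-0.468 -0.058 -0.882] yaw_y 7.02
target [707.2 -24.1 120.2] shift [ 0.002  0.001 -0.002] turn [ 0.001 -0.003 -0.001]
```

Request:
{"method": "drive_tool", "body": {"commands": "0 0 0 0 0 0 35;0 0 0 0 0 0 30;0 0 0 0 0 0 25;0 0 0 0 0 0 20;0 0 0 0 0 0 15;0 0 0 0 0 0 10;0 0 0 0 0 0 5;0 0 0 0 0 0 5;0 0 0 0 0 0 5", "force": 35}}

```text
time_s: 13.52
eef_pos: [707.8, -24.1, 120.9]
ee_rot: [-0.159, 0.643, 0.727, -0.181]
force: [8.3, 1.0, -1.9]
grip_width: 0.094
grip_force: 35.2
```

```bash
python3 tgt.py 0 0; python3 - <<'E'
from tgt import *
p0,Q0=target(0)
for th in np.arange(.05,.46,.05):
    p,Q=target(th); p1,_=target(th-.05)
    print(round(th,2),((p-p1)/100).round(4))
print("turn per .05",(R.from_euler('z',yaw).apply([0,-.05,0])/(np.pi/4)).round(4))
E
```

```text
t 13.52 pos [707.8 -24.1 120.9] F [ 8.3  1.  -1.9] w 0.094 gf 35.2 q [-0.16  1.21  0.31 -0.15  2.08 -0.32]
y [ 0.877  0.108 -0.468] z [-0.464 -0.058 -0.884] yaw_y 7.0
target [707.2 -24.1 120.2] shift [-0.006 -0.    -0.007] turn [ 0.001  0.003 -0.001]
0.05 [-0.0189 -0.0023  0.0566]
0.1 [-0.0217 -0.0027  0.0555]
0.15 [-0.0244 -0.003   0.0544]
0.2 [-0.0271 -0.0033  0.0531]
0.25 [-0.0297 -0.0036  0.0517]
0.3 [-0.0322 -0.0039  0.0501]
0.35 [-0.0346 -0.0042  0.0484]
0.4 [-0.037  -0.0045  0.0466]
0.45 [-0.0393 -0.0048  0.0447]
turn per .05 [ 0.0077 -0.0632  0.    ]
```

Request:
{"method": "drive_tool", "body": {"commands": "-.0024 -.0003 .007 .001 -.008 0 5;-.0047 -.0006 .014 .002 -.0158 0 5;-.0047 -.0006 .0142 .002 -.0158 0 5;-.005 -.0006 .014 .002 -.0158 0 5;-.0054 -.0007 .0139 .002 -.0158 0 5;-.0054 -.0007 .0139 .002 -.0158 0 5;-.0054 -.0007 .0139 .002 -.0158 0 5;-.0058 -.0007 .0138 .002 -.0158 0 5;-.0061 -.0007 .0136 .002 -.0158 0 5;-.0061 -.0008 .0136 .002 -.0158 0 5;-.0061 -.0008 .0136 .002 -.0158 0 5;-.0064 -.0008 .0134 .002 -.0158 0 5;-.0068 -.0008 .0133 .002 -.0158 0 5;-.0068 -.0008 .0133 .002 -.0158 0 5;-.0068 -.0008 .0133 .002 -.0158 0 5;-.0071 -.0009 .0131 .002 -.0158 0 5;-.0074 -.0009 .0129 .002 -.0158 0 5"}}

```text
time_s: 14.93
eef_pos: [698.0, -25.3, 143.7]
ee_rot: [-0.092, 0.656, 0.742, -0.105]
force: [5.9, 1.0, -1.6]
grip_width: 0.089
grip_force: 34.8
```

```bash
python3 tgt.py 0.2 0
```

```text
t 14.93 pos [698.  -25.3 143.7] F [ 5.9  1.  -1.6] w 0.089 gf 34.8 q [-0.18  0.97  0.69 -0.08  1.74 -0.3 ]
y [ 0.954  0.117 -0.276] z [-0.274 -0.034 -0.961] yaw_y 7.01
target [698.  -25.2 142.2] shift [ 0.     0.    -0.015] turn [-0.001  0.011 -0.001]
```

Request:
{"method": "drive_tool", "body": {"commands": "-.0074 -.0009 .0129 .002 -.0158 0 5;-.0074 -.0009 .0129 .002 -.0158 0 5;-.0077 -.0009 .0127 .002 -.0158 0 5;-.008 -.001 .0125 .002 -.0158 0 5;-.008 -.001 .0125 .002 -.0158 0 5;-.008 -.001 .0125 .002 -.0158 0 5;-.0083 -.001 .0123 .002 -.0158 0 5;-.0086 -.001 .0121 .002 -.0158 0 5;-.0086 -.0011 .0121 .002 -.0158 0 5;-.0086 -.0011 .0121 .002 -.0158 0 5;-.0089 -.0011 .0119 .002 -.0158 0 5;-.0046 -.0006 .006 .001 -.008 0 5;0 0 0 0 0 0 5;0 0 0 0 0 0 5;0 0 0 0 0 0 5;0 0 0 0 0 0 5;0 0 0 0 0 0 5;0 0 0 0 0 0 5"}}

```text
time_s: 16.43
eef_pos: [688.6, -26.4, 158.0]
ee_rot: [-0.045, 0.661, 0.747, -0.051]
force: [5.3, 2.3, -1.6]
grip_width: 0.088
grip_force: 35.0
```

```bash
python3 tgt.py 0.35 0;python3 - <<'E'
from st import *
import cv2
a=capture("top")["pixels"][170:330,260:430];b=capture("scene")["pixels"][170:330,220:390]
cv2.imwrite("pics/tip.png",cv2.resize(cv2.hconcat([a,b]),(799,376),interpolation=cv2.INTER_CUBIC))
E
```

```text
t 16.43 pos [688.6 -26.4 158. ] F [ 5.3  2.3 -1.6] w 0.088 gf 35.0 q [-0.19  0.84  0.89 -0.04  1.54 -0.31]
y [ 0.983  0.121 -0.137] z [-0.136 -0.016 -0.991] yaw_y 7.02
target [688.4 -26.4 157.2] shift [-0.002 -0.001 -0.008] turn [-0.001  0.002 -0.001]
```

View pics/tip.png

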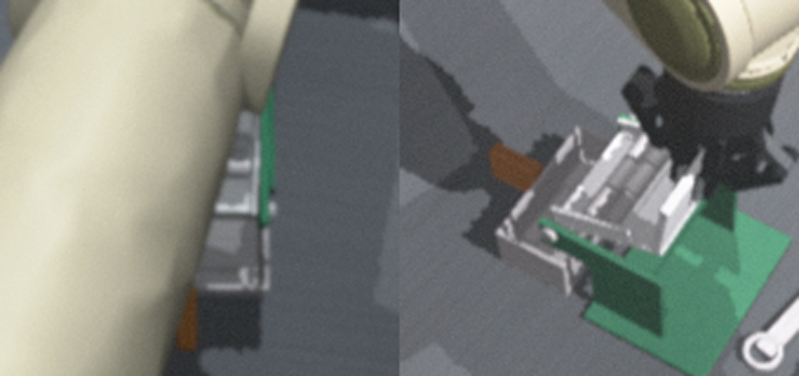

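```bash
python3 - <<'E'
from tgt import *
p=capture("scene")
for n in["front1_c","front2_c","front3_c","mid1_c","mid2_c","mid3_c","rear2_c"]:
    print(n,[(q["position"],round(q["confidence"],2)) for q in boxes_of(p,n)[:6]])
def tp(P,th):return R.from_euler('z',yaw).apply(R.from_euler("y",-th).apply(P)+[0,0,85])+st0
for x,n in[(10,"front"),(31,"mid"),(48.5,"rear")]:
    print(n,proj(scene,[tp([x,y,9],.355) for y in(-30,0,30)]).round(0).tolist())
print("cup",proj(scene,R.from_euler('z',yaw).apply([[-18,y,11] for y in(-30,0,30)])+st0).round(0).tolist())
import cv2
im=p["pixels"][200:290,245:345];cv2.imwrite("pics/pins.png",cv2.resize(cv2.convertScaleAbs(im,alpha=1.3,beta=10),(800,600)[:1]+(600,) if 0 else (667,600),interpolation=cv2.INTER_CUBIC))
E
```

```text
front1_c [([278.5, 268.0], 0.5)]
front2_c [([287.7, 252.1], 0.54)]
front3_c [([292.6, 241.2], 0.42)]
mid1_c []
mid2_c [([310.4, 244.5], 0.65)]
mid3_c [([280.4, 252.7], 0.55), ([335.2, 283.5], 0.38)]
rear2_c [([318.8, 246.4], 0.64)]
front [[295.0, 254.0], [304.0, 242.0], [313.0, 231.0]]
mid [[304.0, 257.0], [313.0, 245.0], [322.0, 233.0]]
rear [[312.0, 259.0], [321.0, 247.0], [329.0, 235.0]]
cup [[287.0, 273.0], [296.0, 262.0], [304.0, 251.0]]
```

View pics/pins.png

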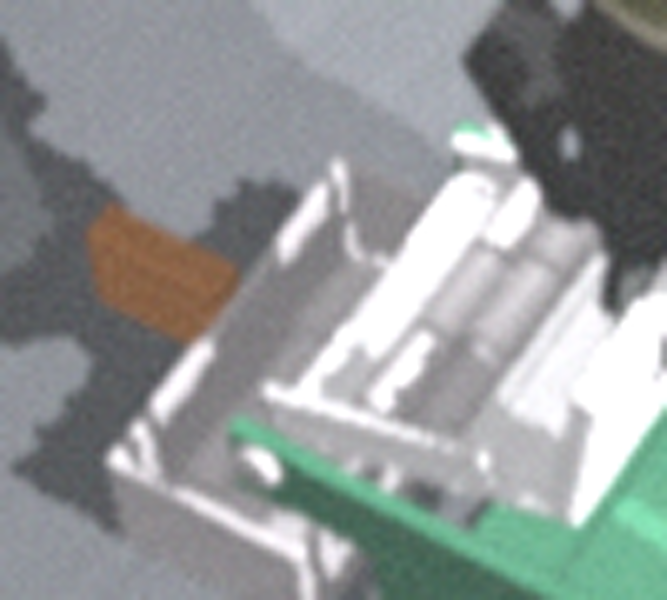

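The ledge is bare, and the middle and rear rows sit behind their lips. The networks put the front pins in the cup at about (278,268), (288,252) and (293,241). Lowering now.

Request:
{"method": "drive_tool", "body": {"commands": ".0046 .0006 -.006 -.001 .008 0 5;.0089 .0011 -.0119 -.002 .0158 0 5;.0086 .0011 -.0121 -.002 .0158 0 5;.0086 .0011 -.0121 -.002 .0158 0 5;.0086 .001 -.0121 -.002 .0158 0 5;.0083 .001 -.0123 -.002 .0158 0 5;.008 .001 -.0125 -.002 .0158 0 5;.008 .001 -.0125 -.002 .0158 0 5;.008 .001 -.0125 -.002 .0158 0 5;.0077 .0009 -.0127 -.002 .0158 0 5;.0074 .0009 -.0129 -.002 .0158 0 5;.0074 .0009 -.0129 -.002 .0158 0 5;.0074 .0009 -.0129 -.002 .0158 0 5;.0071 .0009 -.0131 -.002 .0158 0 5;.0068 .0008 -.0133 -.002 .0158 0 5;.0068 .0008 -.0133 -.002 .0158 0 5;.0068 .0008 -.0133 -.002 .0158 0 5;.0064 .0008 -.0134 -.002 .0158 0 5"}}

```text
time_s: 18.43
eef_pos: [702.1, -24.8, 135.6]
ee_rot: [-0.117, 0.652, 0.737, -0.133]
force: [8.2, 1.4, -1.7]
grip_width: 0.087
grip_force: 35.3
```

Request:
{"method": "drive_tool", "body": {"commands": ".0061 .0008 -.0136 -.002 .0158 0 5;.0061 .0008 -.0136 -.002 .0158 0 5;.0061 .0007 -.0136 -.002 .0158 0 5;.0058 .0007 -.0138 -.002 .0158 0 5;.0054 .0007 -.0139 -.002 .0158 0 5;.0054 .0007 -.0139 -.002 .0158 0 5;.0054 .0007 -.0139 -.002 .0158 0 5;.005 .0006 -.014 -.002 .0158 0 5"}}

```text
time_s: 19.1
eef_pos: [706.6, -24.3, 124.5]
ee_rot: [-0.149, 0.645, 0.73, -0.17]
force: [8.5, 0.4, -1.1]
grip_width: 0.087
grip_force: 35.5
```

```bash
python3 tgt.py 0 0
```

```text
t 19.1 pos [706.6 -24.3 124.5] F [ 8.5  0.4 -1.1] w 0.087 gf 35.5 q [-0.16  1.17  0.38 -0.14  2.02 -0.31]
y [ 0.891  0.109 -0.441] z [-0.437 -0.055 -0.898] yaw_y 7.01
target [707.2 -24.1 120.2] shift [ 0.006  0.001 -0.042] turn [-0.004  0.041 -0.001]
```

Request:
{"method": "drive_tool", "body": {"commands": ".004 .0005 -.012 -.002 .013 0 5;.004 .0005 -.012 -.002 .013 0 5;.004 .0005 -.011 -.001 .012 0 5;0 0 0 0 0 0 5;0 0 0 0 0 0 5"}}

```text
time_s: 19.52
eef_pos: [707.8, -24.1, 120.9]
ee_rot: [-0.159, 0.643, 0.727, -0.181]
force: [9.1, 0.8, -0.3]
grip_width: 0.092
grip_force: 35.4
```

```bash
python3 tgt.py 0 0
```

```text
t 19.52 pos [707.8 -24.1 120.9] F [ 9.1  0.8 -0.3] w 0.092 gf 35.4 q [-0.16  1.21  0.32 -0.15  2.08 -0.32]
y [ 0.878  0.108 -0.467] z [-0.464 -0.058 -0.884] yaw_y 7.0
target [707.2 -24.1 120.2] shift [-0.006  0.    -0.007] turn [ 0.001  0.003 -0.001]
```

Request:
{"method": "drive_tool", "body": {"commands": "0 0 0 0 0 0 12;0 0 0 0 0 0 20;0 0 0 0 0 0 30;0 0 0 0 0 0 40;0 0 0 0 0 0 50;0 0 0 0 0 0 50;.017 .002 .033 .003 -.024 0 50;.017 .002 .033 .003 -.024 0 50;.017 .002 .033 .003 -.024 0 50;.017 .002 .033 .003 -.024 0 50;.017 .002 .033 .003 -.024 0 50;.017 .002 .033 .003 -.024 0 50;.017 .002 .033 .003 -.024 0 50;.017 .002 .033 .003 -.024 0 50;.01 0 .05 0 0 0 50;.02 0 .06 0 0 0 50;.02 0 .06 0 0 0 50;.01 0 .06 0 0 0 50"}}

```text
time_s: 21.02
eef_pos: [726.7, -22.6, 170.9]
ee_rot: [-0.111, 0.653, 0.738, -0.126]
force: [-0.5, -0.1, -0.2]
grip_width: 0.498
grip_force: 0.0
```

Request:
{"method": "drive_tool", "body": {"commands": "0 0 .1 0 -.03 0 50;-.03 0 .15 0 -.05 0 50;-.05 0 .2 0 -.05 0 50;-.1 0 .2 0 -.05 0 50;-.1 0 .2 0 -.05 0 50;-.15 .15 .2 0 -.05 0 50;-.2 .25 .1 0 -.05 0 50;-.2 .3 0 0 0 0 50;-.2 .3 0 0 0 0 50;-.2 .3 0 0 0 0 50;-.2 .3 0 0 0 0 50;-.2 .3 0 0 0 0 50;-.2 .3 0 0 0 0 50;-.2 .3 0 0 0 0 50;-.2 .3 0 0 0 0 50;0 0 0 0 0 0 50"}}

```text
time_s: 22.35
eef_pos: [500.5, 261.9, 286.4]
ee_rot: [-0.015, 0.662, 0.748, -0.04]
force: [0.4, 0.8, 0.5]
grip_width: 0.5
grip_force: 0.0
```

```bash
python3 - <<'E'
from tgt import *
import cv2
show()
cams={n:capture(n) for n in("scene","top")}
def tp(P,th=0):return R.from_euler('z',yaw).apply(R.from_euler("y",-th).apply(P)+[0,0,85])+st0
for c,p in cams.items():
    print(c)
    for n in["front1_c","front2_c","front3_c","mid1_c","mid2_c","mid3_c","rear1_c","rear2_c","rear3_c","cup_center","flange_grip","tin_c","oil_c","brush_grip","wrench_grip"]:
        print(n,[(np.round(q["position"]),round(q["confidence"],2)) for q in boxes_of(p,n)[:3]])
    for x,n in[(10,"front"),(31,"mid"),(48.5,"rear")]:
        print("exp",n,proj(p,[tp([x,y,9]) for y in(-30,0,30)]).round(0).tolist())
    # difference to first picture
    d=cv2.absdiff(p["pixels"],cv2.imread(f"pics/{c}0.png")).max(2)
    cv2.imwrite(f"pics/end_{c}.png",p["pixels"])
    q=proj(p,[tp([123.5,y,53]) for y in(-40,0,40)]);print("flange top diff",[int(d[int(v)-3:int(v)+4,int(u)-3:int(u)+4].mean()) for u,v in q])
E
```

```text
t 22.35 pos [500.5 261.9 286.4] F [0.4 0.8 0.5] w 0.5 gf 0.0 q [ 0.28  0.43  1.24 -0.02  1.56  0.16]
y [ 0.989  0.121 -0.08 ] z [-0.075 -0.04  -0.996] yaw_y 6.95
scene
front1_c [(array([273., 270.]), 0.4)]
front2_c [(array([289., 255.]), 0.59)]
front3_c [(array([296., 242.]), 0.62)]
mid1_c [(array([306., 260.]), 0.69), (array([341., 279.]), 0.21)]
mid2_c [(array([314., 250.]), 0.5)]
mid3_c [(array([316., 249.]), 0.39)]
rear1_c [(array([316., 264.]), 0.47)]
rear2_c [(array([326., 252.]), 0.57)]
rear3_c []
cup_center [(array([278., 252.]), 0.89)]
flange_grip [(array([334., 256.]), 0.73)]
tin_c [(array([162., 340.]), 0.91)]
oil_c [(array([429., 167.]), 0.64)]
brush_grip [(array([287., 256.]), 0.45)]
wrench_grip [(array([396., 295.]), 0.96)]
exp front [[297.0, 256.0], [306.0, 244.0], [315.0, 233.0]]
exp mid [[307.0, 261.0], [316.0, 249.0], [324.0, 237.0]]
exp rear [[315.0, 265.0], [324.0, 253.0], [332.0, 241.0]]
flange top diff [1, 2, 3]
top
front1_c [(array([352., 286.]), 0.62)]
front2_c []
front3_c [(array([321., 287.]), 0.6)]
mid1_c [(array([358., 240.]), 0.44)]
mid2_c [(array([337., 
[... 164 characters left out ...]
[340., 230.]), 0.64), (array([492., 330.]), 0.56), (array([340., 277.]), 0.46)]
rear3_c [(array([336., 218.]), 0.61), (array([318., 229.]), 0.48)]
cup_center [(array([338., 276.]), 0.57)]
flange_grip [(array([340., 210.]), 0.73), (array([163., 199.]), 0.15)]
tin_c [(array([492., 327.]), 0.72), (array([354., 235.]), 0.71)]
oil_c [(array([164., 199.]), 0.74), (array([305., 173.]), 0.64)]
brush_grip [(array([474., 252.]), 0.84), (array([494., 327.]), 0.51)]
wrench_grip [(array([308., 173.]), 0.94)]
exp front [[358.0, 253.0], [340.0, 253.0], [323.0, 252.0]]
exp mid [[358.0, 241.0], [340.0, 241.0], [323.0, 241.0]]
exp rear [[358.0, 231.0], [340.0, 231.0], [323.0, 231.0]]
flange top diff [1, 0, 1]
```

```bash
python3 - <<'E'
from tgt import *
def bp(c,u,z):
    v=least_squares(lambda q:(proj(c,[q[0],q[1],z])-u).ravel(),[570,-40]).x
    return R.from_euler('z',-yaw).apply(np.r_[v,z]-st0).round(0)
for c,u in[(top,[352,286]),(top,[321,287]),(scene,[273,270]),(scene,[289,255]),(scene,[296,242])]:print(bp(c,u,11))
E
python3 - <<'E'
import sys;sys.path.insert(0,".")
from tgt import *
import cv2
a=cv2.imread("pics/end_top.png");o=cv2.imread("pics/top0.png")
# brightness profile along cup floor line (stand y) at x=-41,-35,-25,z=10 in the top view
for x in(-43,-39,-35,-29,-22,-15):
    P=R.from_euler('z',yaw).apply([[x,y,10] for y in range(-56,57,4)])+st0
    print(x,[int(a[int(round(v)),int(round(u))].mean()) for u,v in proj(top,P)])
E
```

```text
[-35. -26.  11.]
[-38.  32.  11.]
[-46. -39.  11.]
[-38.   6.  11.]
[-43.  39.  11.]
-43 [159, 153, 183, 161, 154, 154, 154, 154, 150, 150, 152, 140, 139, 129, 133, 144, 154, 151, 155, 167, 153, 150, 152, 148, 152, 151, 145, 148, 176]
-39 [147, 140, 182, 143, 139, 142, 143, 145, 139, 143, 140, 132, 144, 143, 143, 143, 138, 123, 107, 112, 115, 111, 115, 112, 110, 113, 112, 145, 180]
-35 [150, 154, 191, 161, 133, 134, 137, 138, 138, 140, 136, 135, 147, 146, 152, 150, 151, 141, 109, 105, 105, 102, 104, 104, 106, 107, 108, 150, 165]
-29 [150, 150, 164, 126, 119, 117, 122, 126, 126, 123, 116, 116, 113, 120, 118, 120, 117, 115, 103, 105, 105, 107, 105, 105, 106, 109, 107, 108, 112]
-22 [137, 145, 144, 143, 144, 147, 146, 145, 146, 146, 147, 147, 145, 146, 145, 147, 144, 140, 109, 111, 111, 109, 111, 111, 109, 109, 111, 112, 107]
-15 [140, 148, 146, 146, 144, 145, 146, 146, 145, 149, 146, 149, 147, 145, 148, 146, 146, 141, 112, 110, 110, 109, 110, 110, 111, 108, 112, 112, 110]
```

All three front pins lie in the cup along its front wall. The other six are in their rows, the tray is level and the bystanders have not moved.

```bash
python3 -c "
from rig import *
print(finish_job())"
```

```text
the job is handed in; nothing more can be done
None
```

The job is handed in: the cup is under the pouring edge with its handle towards the robot, the three front pins are in it, the other six are in their rows, and the tray is level and released (my end check was by numbers and detectors, which missed one rear pin in one view; no verdict came back).

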